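# Eject a stencil plate, slide it from its slot and lean it on the easel

## Robot

A 6-joint arm with a two-finger parallel gripper is mounted at the origin on a cart in front of the work surface, level with it; the furniture and walls round the work are solid. World frame = base frame: x ahead of the robot, y to its left, z up, the work surface at z = 0. Lengths are in mm, angles in rad, forces in N, time in s.
With the tool pointing down it reaches from about 300 to 775 mm from the base axis. Payload 14.6 kg.
Tool frame: the origin (TCP) lies between the finger pads; the fingertips stand 25 mm ahead of it and the grasp point (between the pads) lies 6 mm ahead of it; z points along the fingers, y is the line along which they close (so a half turn about z gives the same grasp; the last joint's range is limited). The gripper opens to 94 mm and grips with 3 to 60 N. Pads are 16 mm wide; open, the fingers measure 119 mm over their backs; the gripper's body (75 mm by 177 mm) begins 78 mm behind the grasp point.
Start: joints at [-1.312, 0.3, 1.521, -0, 1.321, -0.067], TCP at [176.03, -521.059, 204.446] pointing down, gripper open.
Joint ranges: [-3.03, 3.03], [-0.79, 2.21], [0.23, 2.52], [-1.04, 4.18], [0, 3.07], [-2.55, 2.55]. Speed limits (rad/s): [2.22, 2.22, 2.57, 3.14, 3.14, 3.14].

## Interface

Orientations are given as [roll, pitch, yaw] about the fixed x, y, z axes, in that order (R = Rz(yaw) Ry(pitch) Rx(roll)).
In Python, from cell import manip gives the robot as it stands. The module is installed in compiled form; this text tells all that it offers.
- The arm moves only by the tool step_arm, never from a script. Its argument "series" is one flat list of numbers, 5 for each row, row after row: the shift along the world's x, y, z in mm, then the turn about the world's z in rad, then the closure, from 0 (fully open) to 1 (shut). In form: [dx, dy, dz, spin, jaw, dx, dy, dz, spin, jaw, ...]. A call has 1 to 20 rows; each row shifts and turns the commanded pose from where the row before left it; what a row does not reach is not made up. A row lasts 1/8 s, in which the tool goes at most 62.5 mm and 10.7 degrees, less where a joint would pass 70% of its speed; a pose out of reach is approached as far as the arm can. A call is refused whole if a number of a shift passes 62.5 or a number of a turn 0.188, either way. A call with a gripper value outside its range is refused whole. The fingers move at their own pace and stop on an object; "squeeze" is the grip in N (left out, the last holds). Time passes only in rows, so rows that do not move let the fingers close. It gives the time, the measured TCP pose, the force, the opening and the grip force at its end, in the units of the state.
- manip.read_state(): the state, without advancing time (a new reading comes with each control period).
- manip.camera(name): name is "side" or "top" or "wrist"; returns (picture, depth): 400x640x3 uint8, blue, green, red; 400x640 float32, mm along the optical axis (not along the pixel's ray), 0 where there is no reading.
- manip.camera_info(name): a dict with "fovy" (degrees; the focal length in pixels is half the picture's height over the tangent of half this angle, whatever the lens; pixels are square), "cx", "cy" (the principal point, pixels), "eye" and "orientation" of the camera in the world. Camera axes: x right, y down, z forward; pixel columns grow to the right and rows downward; lengths in mm; the calibration is good to about 2 mm. A picture is of the moment at which its call begins: read the wrist's pose just before it. camera_info takes no time and is no camera call; for the wrist camera it gives the pose at the moment of the call.
- manip.sign_off(): hands the job in; it is judged then, once.
The state is a dict: "clock": time; "joints": joint angles; "qd": joint speeds; "effort": joint torques, N m; "eef_pos": TCP position; "eef_rot": TCP orientation; "wrist_force": force on the tool from outside, world axes, zero at the start; "moment": the same for the moment, N m; "finger_gap": finger opening in mm; "finger_force": force on a finger pad.
Only numpy, scipy, OpenCV 4.12 (cv2) and the standard library are available. Lean on these libraries where they do the work, as an engineer would, in place of code of your own. Each camera call takes 0.05 s, during which the arm holds its last target. There are 200 camera calls.

## Task

Take the stencil plate with the full-length grip strip out of the slotted holder and stand it on the easel. Both plates sit sunk in their slots: push the holder's sprung lever towards that plate's slot, all the way, so that the plate pops up and is caught, and let the lever come back to the middle; then slide the plate out along its leaning slot by its top edge and, without dropping it, set its lower edge on the easel's ledge, strip uppermost and about centred, and leave it leaning flat against the back. Keep the other plate down in its slot and do not disturb the jar, bottle and cup near by.

Things in the scene. Friction and masses are not known exactly. Their poses are not given: they have to be found in the camera images.
- holder: Fixed plywood holder on the desk; origin under the leaning block's middle, on the desk top; x points away from the robot at yaw 0, z up. Its base board is 190 x 104 x 8 mm. It carries the slotted block (body rack).
- rack: The holder's slotted block, fixed, 124 (x) x 94 (y) x 106 (z) mm (with catch housings 100 mm in y), its top leaning 0.30 rad (17 degrees) towards lever and robot. z points up along the slots, x along their length away from the robot, y to the left; origin mid underside. Slots at y = +-24 mm, 99 mm long, 8 mm wide (13 mm in the upper 38 mm), floor at z = 12, block top at z = 106 mm.
- slot_left (a point): Middle of the mouth of the slot at rack y = +24 mm, level with the block's top. A plate at rest stands on the slot's floor, its top edge 6 mm below the mouth. Two tines driven by the lever (55 mm per rad) raise it; a sprung catch on its outer face snaps under it once it is 29 mm up and keeps it there, 23 mm proud of the mouth. Short of that it falls back. The catch allows pulling upward.
- slot_right (a point): The same for the slot at rack y = -24 mm.
- lever (a joint): Spring-centred lever in front (-x) of the block, hinged about rack x through rack point (-90, 0, 45) mm. 0: along rack z; positive: grip swung to rack +y, raising the plate in the left slot; negative: to -y, raising the right one. Stops at +-0.62 rad; the catch snaps at about 0.53. Spring 0.9 N m/rad: 7 N at the grip at the stop, plus 1 to 2 N for the plate. Returns to 0 when let go.
- lever_grip (a point): Middle of the lever's black rubber grip, 80 mm from the lever's hinge; the grip is a cylinder of 22 mm diameter and 42 mm length along the lever.
- stencil: The wanted plate: loose aluminium stencil plate, 96 (x) x 5 (y) x 88 (z) mm, 0.08 to 0.17 kg, with two window openings (z = 38 to 66 mm) and a grip strip along the full 96 mm of its top, 8.4 mm thick, z = 74 to 88 mm. Origin: middle of its lower edge; x along its width, y across it, z up towards the strip. It starts in either slot, axes as the rack's.
- stencil_top (a point): Middle of the wanted plate's top edge, 88 mm from its origin.
- short_stencil: The other plate, to stay in its slot: the same outer size, but its upper corners are cut away: above z = 60 mm only a tongue 40 mm wide in the middle remains, with a 40 mm grip strip along its top; three windows. Origin and axes as for the wanted plate.
- easel: Fixed plywood easel, base 74 x 124 x 8 mm, open side to -x (the robot at yaw 0); origin on the desk top below the foot of its back; z up.
- easel_back: The easel's back and ledge, fixed: origin in the middle of their inner corner, 16.5 mm above the desk; z up along the back's front face, leaning 0.22 rad (13 degrees) away to +x; x into the back, y along the ledge. The back is 120 wide, 62 high, 8 mm thick; the ledge reaches to x = -22 mm, where a 6 mm lip ends it. A plate leaning flat has its origin at x = -2.5, z = 0 mm.
- grey_jar: Bystander: glass jar of dark grey paint with a white lid, 53 mm across, 68 mm high, behind the holder; origin under its middle.
- blue_bottle: Bystander: small bottle of blue paint with a black cap, 30 mm across, 58 mm high, behind the holder; origin under its middle.
- paint_cup: Bystander: small yellow plastic cup, 46 mm across, 28 mm high, behind the holder; origin under its middle.

How it is judged (in metres and radians):
On the way, in this order (a step that is already met when the one before it is completed fails the run):
1. the lever is pushed over and the wanted plate has risen past its catch (z of stencil in the frame of rack above 0.041 m and (value of joint lever above 0.45 rad or value of joint lever below -0.45 rad)), for 0.1 s.
2. the lever is back in the middle and the plate stays up on its catch (z of stencil in the frame of rack between 0.036 and 0.048 m and value of joint lever between -0.08 and 0.08 rad), for 0.2 s.
3. the plate is drawn up out of its slot (z of stencil in the frame of rack above 0.108 m), for 0.05 s.
4. the plate's lower edge is set on the easel's ledge while still gripped (z of stencil in the frame of easel_back between -0.004 and 0.006 m and y of stencil in the frame of easel_back between -0.025 and 0.025 m and x of stencil in the frame of easel_back between -0.022 and 0.002 m and contact force between the fingers and stencil above 0.5 N), for 0.05 s.
At the end, for the whole second after the job is handed in: the full-strip plate rests on the easel's ledge (edge within 6 mm), strip up, within 25 mm of the middle, foot within 10 mm of the back and leaning flat on it (0.12 rad), at rest; lever in the middle (0.08 rad); other plate still down in its slot (z of stencil in the frame of easel_back between -0.004 and 0.006 m and y of stencil in the frame of easel_back between -0.025 and 0.025 m and x of stencil in the frame of easel_back between -0.01 and 0.002 m and angle between the z axis of stencil and the z axis of easel_back, either way round below 0.12 rad and angle between the y axis of stencil and the x axis of easel_back, either way round below 0.15 rad and z of stencil_top in the frame of easel_back above 0.08 m and linear speed of stencil below 0.02 m/s and angular speed of stencil below 0.2 rad/s and value of joint lever between -0.08 and 0.08 rad and z of short_stencil in the frame of rack between 0.004 and 0.02 m); the robot touches nothing.
It fails at once if the other plate is raised in its slot (more than 13 mm) (z of short_stencil in the frame of rack above 0.025 m).
It fails at once if the jar, bottle or cup is shifted by more than 25 mm (distance of any of grey_jar, blue_bottle, paint_cup from where it was at the start of the episode above 0.025 m).
It also fails if it takes over 54 s, if anything falls off the work surface, if the arm or the gripper's body presses on something with over 40 N, if the wrist force passes 120 N, or if a joint passes its speed limit or range.

## Working session

There is one attempt and no reset: what is moved stays moved. The work goes in short steps, Python scripts to look and compute and a tool call to move; the robot and the scene stay as the last step left them, time stands still between calls to the robot, and variables do not carry over. Pictures are saved under pics/ and viewed, at most 10 in all, crops included, and the job is handed in when it is done.

Besides the shell and the picture viewer there is one more tool, called after "Request:" as name(argument=value, ...) on one line, values as JSON. step_arm: Moves the arm, as the interface text tells. Its arguments: {"type":"object","properties":{"series":{"type":"array"},"squeeze":{"type":"number"}},"required":["series"]}

```bash
mkdir -p pics; cat > h.py <<'E'
import numpy as np, cv2
from scipy.spatial.transform import Rotation as R
from cell import manip
def cam(n):
    i=manip.camera_info(n); p,d=manip.camera(n); return i,p,d
def rot(i):
    o=np.array(i['orientation'],float)
    return o if o.shape==(3,3) else R.from_euler('xyz',o).as_matrix()
def cloud(i,d):
    h,w=d.shape; f=h/2/np.tan(np.radians(i['fovy'])/2)
    u,v=np.meshgrid(np.arange(w),np.arange(h))
    c=np.stack([(u-i['cx'])/f*d,(v-i['cy'])/f*d,d],-1)
    return c@rot(i).T+np.array(i['eye'])
E
python3 - <<'E'
from h import *
s=manip.read_state(); print(s['clock'],s['eef_pos'],s['eef_rot'])
for n in ('top','side'):
    i,p,d=cam(n); print(n,i); np.savez(n,p=p,d=d,c=cloud(i,d)); cv2.imwrite(f'pics/{n}.png',p)
E
```

```text
0.0 [ 175.94983369 -520.82262486  203.88864513] [-3.14044875e+00 -9.53418221e-05  3.25766177e-01]
top {'fovy': 48.050756942494445, 'cx': 324.778449057064, 'cy': 202.1971638961188, 'eye': array([ 471.52035006,    2.18752785, 1048.00942153]), 'orientation': array([-2.99213245,  0.00668662, -1.55541153])}
side {'fovy': 55.31335799151138, 'cx': 322.08652030358184, 'cy': 200.25066746129266, 'eye': array([ 279.21276416, -663.86702551,  515.10678251]), 'orientation': array([-2.06413276, -0.02124397, -0.44634616])}
```

View pics/top.png

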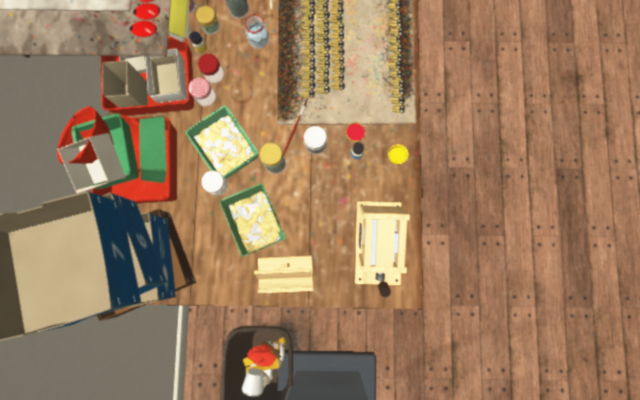

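View pics/side.png

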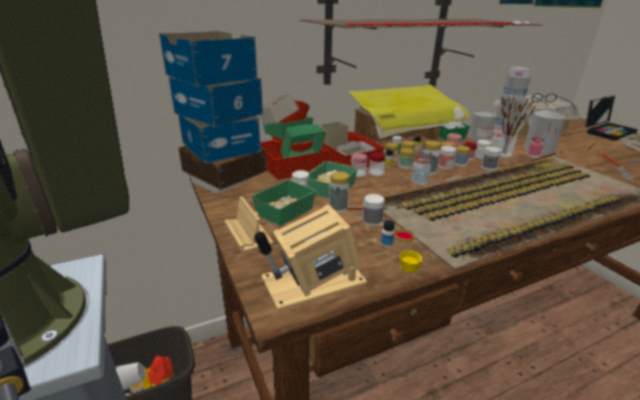

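Top view: holder around (382,245), with its lever at (383,288), and easel around (285,274). Jar (315,138), bottle (357,150) and cup (398,154) are well behind the holder. The side view shows the lever grip at (263,243). I'll enlarge the holder and easel.

```bash
python3 - <<'E'
from h import *
T=np.load('top.npz'); p,d,c=T['p'],T['d'],T['c']
a=cv2.resize(p[195:300,345:415],None,fx=5.5,fy=5.5,interpolation=cv2.INTER_CUBIC)
b=cv2.resize(p[245:300,250:320],None,fx=5.5,fy=5.5,interpolation=cv2.INTER_CUBIC)
b=cv2.copyMakeBorder(b,0,a.shape[0]-b.shape[0],0,0,cv2.BORDER_CONSTANT)
cv2.imwrite('pics/crop.png',np.hstack([a,b]))
for v in list(range(200,300,4)): print(v,' '.join('%4d'%c[v,u,2] for u in range(350,414,3)))
print('easel')
for v in range(252,298,3): print(v,' '.join('%4d'%c[v,u,2] for u in range(252,318,4)))
print(c[245,382],c[274,285],c[290,384])
E
```

```text
200    0   -1    1    0    0    2    2   -1   -2    2   -2    3    0    0    4    0    0    0    1   -2    1    0
204    0   -1   -4    9    6    9    6    7    9    8    7    9    7    4    8    9    6   -1    2    2    0    1
208   -1    0   -2    3   89   86   83   81   82   80   80   81   79   77   72   72   75   68    0    0   -1    0
212   -1    2    1    7  121  132  132  135  133  131  130  127  130  125  124  124  124  120  120   -1    0    3
216    3   -3    1    7  125  142  144  144  143  143  146  143  143  144  145  144  144  143  146  142    0   -1
220    0   -2    4    8    6  128  141  141  133  139  144  141  143  143  140  105  120  142  143  140    0    0
224    2   -2    3   68    9  128  137  139  128  140  139  136  140  139  140  105  121  139  139   -1    0   -1
228    5    0    6   74    7  132  137  135  129  136  139  137  137  138  137  107  122  136  136   -1    0    3
232    0    0   10   75    7  132  134  133  124  137  133  134  136  136  134  111  122  134  133    0   -1    4
236    3    0    7   80    6  132  131  133  125  136  132  133  131  129 
[... 2608 characters left out ...]
15   16   19   15   17   17    8    0
282    0    0   15   16   19   20   17   22   16   21   16   20   17   17   16    6   -1
285    0    0   19   22   22   18   20   16   19   22   20   21   21   21   19    6    0
288    3   -1   18   22   18   23   18   19   23   20   19   20   22   22   19   22    0
291   -1    0   17   20   20   21   20   22   24   20   18   20   16    0  -13    1    0
294    1    2   -1   -1    0   -1    2   -2    0    0    1    0    2    1  -14   -4    2
297    0   -1    1    0    1    2   -1    0    1    0   -2   -1   -1    1   -3    0   -1
[ 523.33133405 -107.98070949  126.15379622] [461.01546368  94.74979068  64.73328385] [ 433.51106702 -109.90033888  140.605432  ]
```

View pics/crop.png

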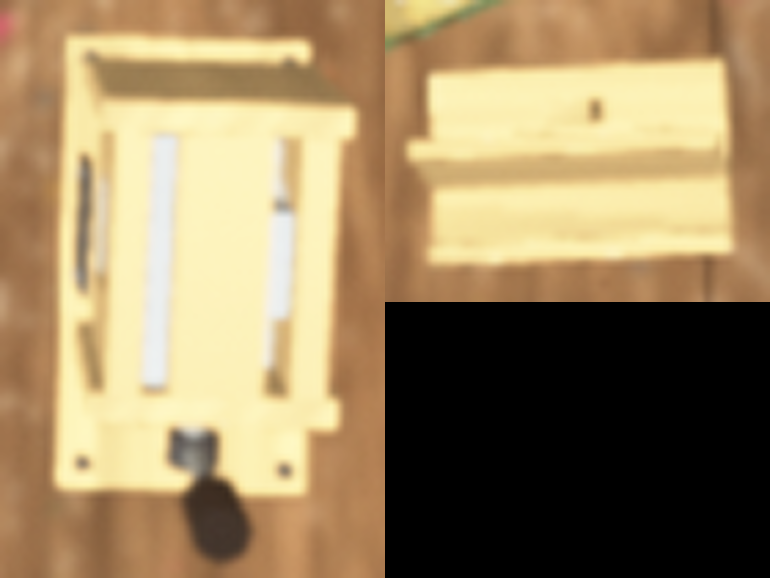

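Crop: the full-length strip fills the left slot (+y), running from crop (165,135) to (155,388). The short strip is in the right slot, so I push the lever to +y. The easel's open side faces the robot.

```bash
python3 - <<'E'
from h import *
T=np.load('top.npz'); p,d,c=T['p'],T['d'],T['c']
i=manip.camera_info('top'); M=rot(i); eye=np.array(i['eye']); f=200/np.tan(np.radians(i['fovy'])/2)
def ray(u,v,z):
    r=M@np.array([(u-i['cx'])/f,(v-i['cy'])/f,1]); return eye+r*(z-eye[2])/r[2]
A=lambda x,y,z: ray(345-.5+(x+.5)/5.5,195-.5+(y+.5)/5.5,z)
B=lambda x,y,z: ray(250-.5+(x-385+.5)/5.5,245-.5+(y+.5)/5.5,z)
np.set_printoptions(precision=1,suppress=True)
print('base',*[A(*q,8) for q in ((68,38),(310,42),(306,495),(57,488))])
hsv=cv2.cvtColor(p,cv2.COLOR_BGR2HSV)
m=(hsv[...,1]<45)&(hsv[...,2]>150); m[:215]=0;m[270:]=0;m[:,:368]=0;m[:,383:]=0
m&=(c[...,2]>95); n,l,st,ce=cv2.connectedComponentsWithStats(m.astype(np.uint8)); k=1+np.argmax(st[1:,4]); print('strip blob',st[k],ce[k])
# block top plane: middle part between the slots
q=c[216:268,380:391].reshape(-1,3); q=q[abs(q[:,2]-126)<25]
P=np.linalg.lstsq(np.c_[q[:,0],q[:,1],np.ones(len(q))],q[:,2],rcond=None)[0]; print('block plane',P,'lean',np.arctan(np.hypot(*P[:2])),np.arctan2(P[1],P[0]))
def onplane(u,v,P,off=0):
    r=M@np.array([(u-i['cx'])/f,(v-i['cy'])/f,1]); t=(P[0]*eye[0]+P[1]*eye[1]+P[2]+off-eye[2])/(r[2]-P[0]*r[0]-P[1]*r[1]); return eye+t*r
C=lambda x,y,o=0: onplane(345-.5+(x+.5)/5.5,195-.5+(y+.5)/5.5,P,o)
off=-6/np.cos(.3)
print('strip ends',C(165,135,off),C(155,388,off)); 
print('block top corners BL,BR,FR,FL',C(102,105),C(357,108),C(340,402),C(92,400))
g=(hsv[...,2]<90)&(c[...,2]>100); g[:278]=0;g[302:]=0;g[:,:375]=0;g[:,395:]=0
print('grip',c[g].min(0),c[g].max(0),np.median(c[g],0),g.sum())
print('easel base rear',B(430,72,8),B(723,60,8),'lip front',B(430,262,21),B(732,250,21))
reg=c[256:294,252:318].reshape(-1,3)
def fit(lo,hi):
    q=reg[(reg[:,2]>lo)&(reg[:,2]<hi)]; return q
bk=c[273:279,254:309].reshape(-1,3); bk=bk[(bk[:,2]>26)&(bk[:,2]<70)]
Q=np.linalg.lstsq(np.c_[bk[:,1],bk[:,2],np.ones(len(bk))],bk[:,0],rcond=None)[0]; print('back x=a y+b z+c',Q,len(bk),'resid',np.std(bk[:,0]-np.c_[bk[:,1],bk[:,2],np.ones(len(bk))]@Q))
top=reg[reg[:,2]>66]; print('back top pts',top.min(0),top.max(0),np.median(top,0))
E
```

```text
base [630.7 -63.8   8. ] [ 630.5 -166.8    8. ] [ 440.6 -163.3    8. ] [441.9 -60.2   8. ]
strip blob [371 219   6  46 225] [373.5 241.7]
block plane [  0.3   0.  -34.6] lean 0.2999143663883193 0.01967311048920506
strip ends [575.2 -91.8 136.4] [482.4 -90.9 107.8]
block top corners BL,BR,FR,FL [584.9 -67.7 145.9] [ 585.2 -161.5  145.4] [ 478.2 -159.7  112.3] [477.6 -66.8 112.7]
grip [ 421.7 -120.3  107.6] [ 448.4 -101.7  144.4] [ 435.5 -110.2  138.2] 117
easel base rear [496.5 163.9   8. ] [503.4  41.3   8. ] lip front [419.1 159.   21. ] [425.9  35.6  21. ]
back x=a y+b z+c [ -0.1   0.2 453.1] 229 resid 0.4064985548051256
back top pts [460.1   2.2  66.3] [ 474.6  160.3 1048. ] [466.9  98.4  75.8]
```

Holder and easel sizes check out: base 189x103, strip 97 mm, lean 0.300. Grip predicted at (435.5, -112, 119), which matches the cloud. Next I move above the lever with the jaw partly closed, to straddle it.

Request:
step_arm(series=[22,34,0,-0.028,0.36,22,34,0,-0.028,0.36,22,34,0,-0.028,0.36,22,34,0,-0.028,0.36,22,34,0,-0.028,0.36,22,34,0,-0.028,0.36,22,34,0,-0.028,0.36,22,34,0,-0.028,0.36,22,34,0,-0.028,0.36,22,34,0,-0.028,0.36,22,34,0,-0.028,0.36,22,34,0,-0.034,0.36,0,0,0,0,0.36,0,0,0,0,0.36], squeeze=10)

```text
clock: 1.85
eef_pos: [439.7, -113.3, 204.2]
eef_rot: [3.142, 0.001, -0.016]
wrist_force: [0.3, -0.2, -0.2]
finger_gap: 60.4
finger_force: 0.0
```

Request:
step_arm(series=[0,0,-20,0,0.36,0,0,-20,0,0.36,0,0,-20,0,0.36,0,0,-19,0,0.36,0,8,0,0,0.36,0,8,0,0,0.36,0,6,0,0,0.36,0,6,0,0,0.36,0,6,0,0,0.36,0,6,0,0,0.36,0,4,0,0,0.36])

```text
clock: 3.22
eef_pos: [440.3, -68.8, 125.5]
eef_rot: [3.141, -0.001, -0.016]
wrist_force: [2.8, -4.8, -0.5]
finger_gap: 60.2
finger_force: 2.4
```

Request:
step_arm(series=[0,3,0,0,0.36,0,3,0,0,0.36,0,3,0,0,0.36,0,2,0,0,0.36,0,0,0,0,0.36])

```text
clock: 3.85
eef_pos: [439.7, -58.0, 125.0]
eef_rot: [3.141, 0.001, -0.016]
wrist_force: [1.1, -5.2, -0.7]
finger_gap: 60.6
finger_force: 2.3
```

```bash
python3 - <<'E'
from h import *
s=manip.read_state(); print(s['eef_pos'],s['wrist_force'],s['finger_gap'],s['finger_force'])
E
```

```text
[439.6523071 -57.9543517 125.039283 ] [ 1.10811306 -5.24757363 -0.67844487] 60.63311132578469 2.2569438815116882
```

Request:
step_arm(series=[0,2,0,0,0.36,0,2,0,0,0.36,0,0,0,0,0.36])

```text
clock: 4.22
eef_pos: [439.6, -54.0, 125.0]
eef_rot: [3.141, 0.001, -0.016]
wrist_force: [0.3, -5.9, -0.8]
finger_gap: 60.2
finger_force: 2.5
```

Request:
step_arm(series=[0,2,0,0,0.36,0,2,0,0,0.36,0,0,0,0,0.36])

```text
clock: 4.6
eef_pos: [439.6, -50.1, 125.1]
eef_rot: [3.141, 0.001, -0.016]
wrist_force: [-0.6, -6.0, -0.2]
finger_gap: 60.2
finger_force: 2.6
```

```bash
python3 - <<'E'
from h import *
i,p,d=cam('side'); print(manip.read_state()['wrist_force'])
cv2.imwrite('pics/s2.png',cv2.resize(p[200:310,220:380],None,fx=4.5,fy=4.5,interpolation=cv2.INTER_CUBIC))
E
```

```text
[-0.73042295 -5.54772491 -0.57854553]
```

View pics/s2.png

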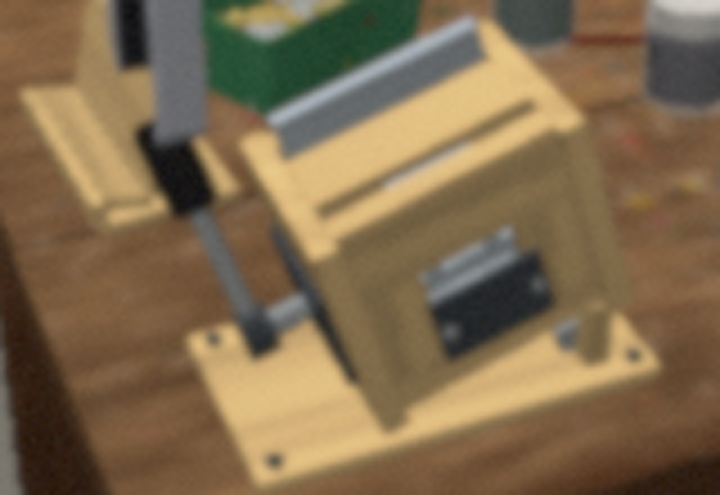

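The plate is standing proud at crop (380,90) and the lever is well over. I'll push a little further to feel for the stop.

Request:
step_arm(series=[0,2,0,0,0.36,0,1,0,0,0.36,0,0,0,0,0.36])

```text
clock: 5.03
eef_pos: [439.6, -47.2, 125.1]
eef_rot: [3.141, 0.001, -0.016]
wrist_force: [0.4, -6.8, -0.8]
finger_gap: 60.3
finger_force: 2.8
```

Request:
step_arm(series=[0,2,0,0,0.36,0,1,0,0,0.36,0,0,0,0,0.36])

```text
clock: 5.4
eef_pos: [439.7, -44.2, 125.1]
eef_rot: [3.141, 0.001, -0.016]
wrist_force: [-0.4, -6.4, 0.9]
finger_gap: 60.5
finger_force: 2.9
```

Request:
step_arm(series=[0,2,0,0,0.36,0,0,0,0,0.36])

```text
clock: 5.65
eef_pos: [439.7, -42.1, 125.1]
eef_rot: [3.141, 0.001, -0.016]
wrist_force: [0.1, -6.6, -0.2]
finger_gap: 60.3
finger_force: 2.8
```

```bash
python3 - <<'E'
from h import *
i,p,d=cam('top'); c=cloud(i,d); np.set_printoptions(precision=1,suppress=True)
print(manip.read_state()['wrist_force'])
# strip now: bright low-sat
hsv=cv2.cvtColor(p,cv2.COLOR_BGR2HSV)
m=(hsv[...,1]<45)&(hsv[...,2]>150); m[:205]=0;m[275:]=0;m[:,:364]=0;m[:,386:]=0
m&=c[...,2]>100
q=c[m]; print(m.sum(),q.min(0),q.max(0),np.median(q,0))
h=q[:,2]-(0.309*(q[:,0])-34.6); print('above block plane (vertical)',np.percentile(h,[10,50,90]))
i,p,d=cam('side')
cv2.imwrite('pics/s3.png',cv2.resize(p[200:310,220:380],None,fx=4.5,fy=4.5,interpolation=cv2.INTER_CUBIC))
E
```

```text
[-0.  -7.1  1. ]
297 [471.5 -99.5 100.3] [ 572.7    2.2 1048. ] [525.6 -90.1 145.2]
above block plane (vertical) [-2.6 22.3 24.9]
```

View pics/s3.png

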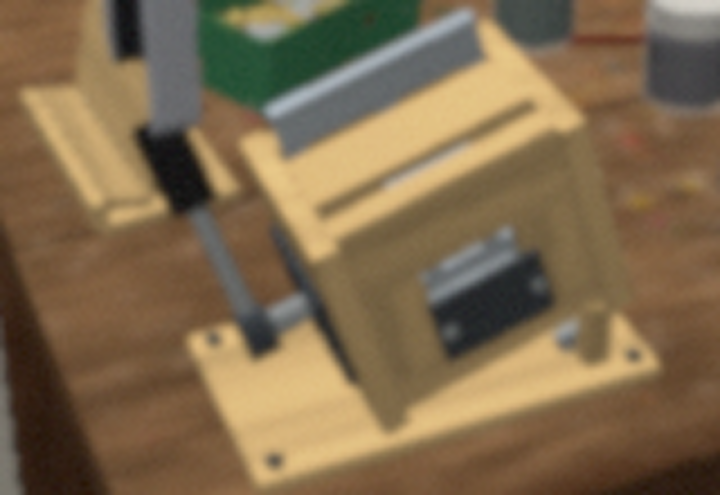

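The plate is still rising slightly, about 22–24 mm proud, and I haven't felt the stop. Pushing on.

Request:
step_arm(series=[0,2,0,0,0.36,0,1,0,0,0.36,0,0,0,0,0.36])

```text
clock: 6.12
eef_pos: [439.7, -39.1, 125.1]
eef_rot: [3.141, 0.001, -0.016]
wrist_force: [0.1, -6.3, -0.3]
finger_gap: 60.7
finger_force: 2.6
```

Request:
step_arm(series=[0,2,0,0,0.36,0,0,0,0,0.36])

```text
clock: 6.38
eef_pos: [439.7, -37.1, 125.2]
eef_rot: [3.141, 0.001, -0.016]
wrist_force: [-0.7, -5.9, 0.4]
finger_gap: 60.3
finger_force: 2.7
```

Request:
step_arm(series=[0,2,0,0,0.36,0,0,0,0,0.36])

```text
clock: 6.62
eef_pos: [439.7, -35.1, 125.2]
eef_rot: [3.141, 0.001, -0.016]
wrist_force: [0.2, -6.1, 1.8]
finger_gap: 60.2
finger_force: 2.8
```

```bash
python3 - <<'E'
from h import *
np.set_printoptions(precision=1,suppress=True)
i,p,d=cam('side'); M=rot(i); f=200/np.tan(np.radians(i['fovy'])/2)
def pr(X):
    c=M.T@(np.array(X)-i['eye']); return np.array([f*c[0]/c[2]+i['cx'],f*c[1]/c[2]+i['cy']])
def cr(X): return (pr(X)-[220,200])*4.5
ps=manip.read_state()['eef_pos']
for s in (-1,1): print('tip finger',s,cr([ps[0],ps[1]+s*30,ps[2]-25]))
ex=np.array([np.cos(.3),0,np.sin(.3)]);ez=np.array([-np.sin(.3),0,np.cos(.3)]);O=np.array([558.4,-114.,26.6]);ey=np.array([.016,1,0])
W=lambda x,y,z:O+x*ex+y*ey+z*ez
print('hinge',cr(W(-90,0,45)))
for a in (0,.4,.5,.6): print(a,*[cr(W(-90,r*np.sin(a),45+r*np.cos(a))) for r in (59,80,101)])
for z in (6,0,-23,-29): print('stencil top ends proud',z,cr(W(-48,24,106-z)),cr(W(48,24,106-z)))
cv2.imwrite('pics/s4.png',cv2.resize(p[200:310,220:380],None,fx=4.5,fy=4.5,interpolation=cv2.INTER_CUBIC))
E
```

```text
tip finger -1 [172.  176.2]
tip finger 1 [132.4 108. ]
hinge [258.7 337.6]
0 [213.1 239.2] [195.8 201.9] [177.8 163.2]
0.4 [200.  216.9] [178.7 172.9] [157.  128.3]
0.5 [198.3 214.4] [176.5 170. ] [154.6 125.3]
0.6 [197.2 213.3] [175.3 168.9] [153.3 124.5]
stencil top ends proud 6 [288.5 167.9] [484.9  66.1]
stencil top ends proud 0 [284.2 157.5] [481.6  55.5]
stencil top ends proud -23 [267.3 116.6] [468.7  14. ]
stencil top ends proud -29 [262.8 105.7] [465.3   3. ]
```

View pics/s4.png

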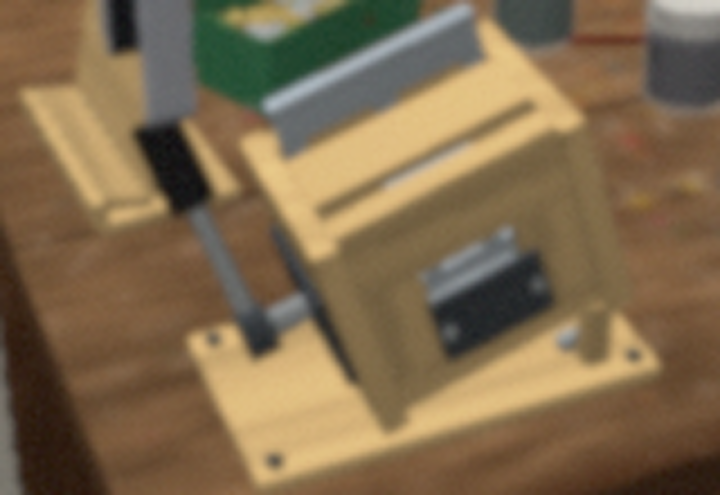

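```bash
python3 - <<'E'
from h import *
np.set_printoptions(precision=0,suppress=True)
s=manip.read_state();print(s['eef_pos'])
i,p,d=cam('side'); c=cloud(i,d)
for (x,y) in [(165,60),(172,80),(172,100),(172,112),(168,130),(172,150),(180,170),(190,195),(210,235),(125,20),(125,45),(125,60),(125,75),(115,85)]:
    u,v=int(220+x/4.5),int(200+y/4.5); print(x,y,c[v,u],p[v,u])
q=c[(c[...,2]>60)&(abs(c[...,0]-440)<25)&(c[...,1]>-110)&(c[...,1]<40)]
for lo in range(60,220,10):
    k=q[(q[:,2]>=lo)&(q[:,2]<lo+10)]
    if len(k): print(lo,len(k),k.min(0),k.max(0))
E
```

```text
[440. -35. 125.]
165 60 [436. -75. 164.] [109 105 104]
172 80 [439. -77. 156.] [108 106 104]
172 100 [438. -77. 146.] [107 105 102]
172 112 [438. -77. 142.] [106 103 102]
168 130 [439. -63. 124.] [37 35 35]
172 150 [438. -71. 118.] [21 19 17]
180 170 [440. -78. 113.] [23 21 25]
190 195 [441. -84. 103.] [16 18 18]
210 235 [446. -89.  84.] [105 106 104]
125 20 [438.  -5. 147.] [20 21 19]
125 45 [438.  -3. 132.] [30 36 43]
125 60 [462. 101.  65.] [ 91 132 160]
125 75 [461.  98.  58.] [ 95 138 167]
115 85 [458. 109.  47.] [ 89 130 157]
60 30 [ 448. -106.   61.] [459. -95.  70.]
70 31 [445. -99.  70.] [456. -87.  80.]
80 34 [442. -92.  80.] [453. -81.  90.]
90 44 [432. -87.  90.] [455. -71. 100.]
100 78 [429. -84. 100.] [454. -65. 110.]
110 77 [426. -80. 110.] [451. -60. 120.]
120 62 [426. -72. 120.] [448.  -1. 129.]
130 63 [430. -77. 130.] [449.   6. 140.]
140 91 [430. -78. 140.] [448.   9. 150.]
150 96 [429. -78. 150.] [449.   6. 160.]
160 80 [430. -79. 160.] [448.   4. 170.]
170 55 [430. -78. 170.] [448. -65. 180.]
180 58 [430. -77. 180.] [449. -68. 190.]
190 60 [430. -78. 190.] [449. -64. 200.]
200 33 [430. -78. 200.] [448. -73. 207.]
```

The side cloud shows the finger ends near TCP height, not 25 mm below it, so the finger bears near the grip's top. The plate is now about 26 mm proud, past the catch. I'll nudge once more, then bring the lever back.

Request:
step_arm(series=[0,2,0,0,0.36,0,0,0,0,0.36,0,-6,0,0,0.36,0,-6,0,0,0.36,0,-6,0,0,0.36,0,-6,0,0,0.36,0,-6,0,0,0.36,0,-6,0,0,0.36,0,-6,0,0,0.36,0,-6,0,0,0.36,0,-6,0,0,0.36,0,-6,0,0,0.36,0,-6,0,0,0.36,0,-6,0,0,0.36,0,-4,0,0,0.36,0,0,0,0,0.36])

```text
clock: 8.72
eef_pos: [440.0, -109.2, 125.4]
eef_rot: [-3.142, 0.0, -0.017]
wrist_force: [0.4, -0.2, 0.6]
finger_gap: 60.0
finger_force: 0.0
```

```bash
python3 - <<'E'
from h import *
np.set_printoptions(precision=1,suppress=True)
s=manip.read_state();print(s['eef_pos'],s['eef_rot'],s['joints'],s['finger_gap'])
i,p,d=cam('side'); c=cloud(i,d)
q=c[(c[...,2]>80)&(abs(c[...,0]-440)<25)&(c[...,1]>-165)&(c[...,1]<-60)]
for lo in range(80,200,8):
    k=q[(q[:,2]>=lo)&(q[:,2]<lo+8)]
    print(lo,[(y,int(((k[:,1]>=y)&(k[:,1]<y+15)).sum())) for y in range(-165,-60,15)])
b=cv2.resize(p[200:310,220:380],None,fx=4,fy=4,interpolation=cv2.INTER_CUBIC)
i,p,d=cam('top'); c=cloud(i,d)
hsv=cv2.cvtColor(p,cv2.COLOR_BGR2HSV)
m=(hsv[...,1]<45)&(hsv[...,2]>150)&(c[...,2]>100)&(abs(c[...,1]+90)<12)&(abs(c[...,0]-525)<60)
q=c[m]; h=q[:,2]-(0.309*q[:,0]-34.6); k=h>10
print('proud',np.percentile(h[k],[10,50,90])*np.cos(.3),q[k].min(0),q[k].max(0),np.median(q[k],0),m.sum())
cv2.imwrite('pics/s5.png',b)
E
```

```text
[ 440.  -109.2  125.4] [-3.1  0.  -0. ] [-0.3  0.2  1.9  0.   1.1  1.3] 59.97672894189382
80 [(-165, 0), (-150, 0), (-135, 0), (-120, 17), (-105, 0), (-90, 0), (-75, 0)]
88 [(-165, 0), (-150, 0), (-135, 0), (-120, 16), (-105, 0), (-90, 0), (-75, 0)]
96 [(-165, 0), (-150, 0), (-135, 5), (-120, 10), (-105, 0), (-90, 0), (-75, 0)]
104 [(-165, 0), (-150, 0), (-135, 24), (-120, 18), (-105, 0), (-90, 0), (-75, 0)]
112 [(-165, 0), (-150, 0), (-135, 16), (-120, 9), (-105, 0), (-90, 0), (-75, 0)]
120 [(-165, 0), (-150, 0), (-135, 13), (-120, 14), (-105, 0), (-90, 0), (-75, 0)]
128 [(-165, 0), (-150, 16), (-135, 16), (-120, 17), (-105, 0), (-90, 30), (-75, 2)]
136 [(-165, 11), (-150, 33), (-135, 18), (-120, 55), (-105, 4), (-90, 32), (-75, 7)]
144 [(-165, 14), (-150, 32), (-135, 0), (-120, 1), (-105, 0), (-90, 34), (-75, 4)]
152 [(-165, 23), (-150, 24), (-135, 0), (-120, 0), (-105, 0), (-90, 36), (-75, 3)]
160 [(-165, 18), (-150, 30), (-135, 0), (-120, 0), (-105, 0), (-90, 3), (-75, 5)]
168 [(-165, 25), (-150, 33), (-135, 0), (-120, 0), (-105, 0), (-90, 0), (-75, 8)]
176 [(-165, 18), (-150, 34), (-135, 0), (-120, 0), (-105, 0), (-90, 1), (-75, 1)]
184 [(-165, 21), (-150, 31), (-135, 0), (-120, 0), (-105, 0), (-90, 0), (-75, 0)]
192 [(-165, 32), (-150, 27), (-135, 0), (-120, 0), (-105, 0), (-90, 0), (-75, 0)]
proud [18.1 22.3 24.4] [492.1 -95.2 135.2] [567.6 -85.7 165.7] [531.6 -90.  152.5] 236
```

View pics/s5.png

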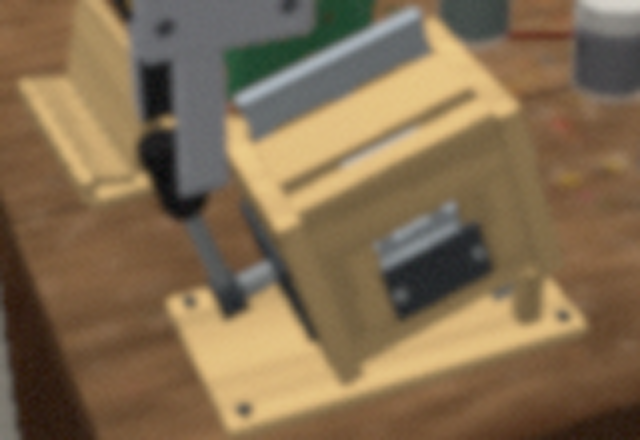

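Lever is centred and the plate is caught, about 23 mm proud. The cloud shows the finger tips at eef z + about 4 mm, so I'll use that offset. Next: lift, go over the plate, descend and grip.

Request:
step_arm(series=[0,0,25,0,0.36,0,0,25,0,0.36,0,0,25,0,0.5,0,0,5,0,0.57,21,5,0,0,0.57,21,5,0,0,0.57,20,5,0,0,0.57,20,4,0,0,0.57,0,0,-25,0,0.57,0,0,-25,0,0.57,0,0,-12,0,0.57,0,0,-6,0,0.57,0,0,0,0,0.57])

```text
clock: 10.45
eef_pos: [522.1, -90.1, 137.6]
eef_rot: [-3.142, -0.0, -0.016]
wrist_force: [-0.1, 0.3, -0.3]
finger_gap: 40.5
finger_force: 0.0
```

```bash
python3 - <<'E'
from h import *
np.set_printoptions(precision=1,suppress=True)
i,p,d=cam('side'); s=manip.read_state();print(s['eef_pos'],s['wrist_force'])
b=cv2.resize(p[170:290,240:370],None,fx=4,fy=4,interpolation=cv2.INTER_CUBIC)
cv2.imwrite('pics/s6.png',b)
E
```

```text
[522.3 -90.1 138. ] [-0.8  0.1 -0.2]
```

View pics/s6.png

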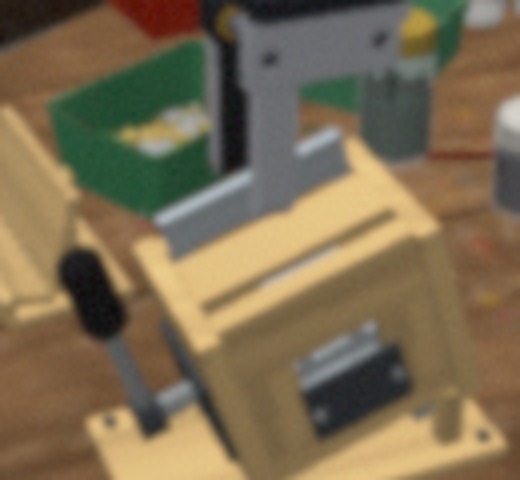

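```bash
python3 - <<'E'
from h import *
np.set_printoptions(precision=1,suppress=True)
i,p,d=cam('side'); c=cloud(i,d); s=manip.read_state();print(s['eef_pos'])
for (x,y) in [(272,170),(272,190),(272,202),(272,207),(272,212),(272,217)]:
    u,v=240+x/4,170+y/4; print(y,c[int(v),int(u)])
M=rot(i); f=200/np.tan(np.radians(i['fovy'])/2)
r=M@np.array([(308-i['cx'])/f,(222.5-i['cy'])/f,1])
for Y in (-123,-111): t=(Y-i['eye'][1])/r[1]; print(i['eye']+t*r)
E
```

```text
[522.3 -90.1 138.1]
170 [ 519.7 -119.6  170.9]
190 [ 518.3 -122.9  162.5]
202 [ 519.4 -120.4  154.5]
207 [ 520.  -119.   151.5]
212 [ 521.3 -116.2  145.3]
217 [529.4 -97.9 130.8]
[ 518.3 -123.   151. ]
[ 523.6 -111.   142.9]
```

Request:
step_arm(series=[0,0,-4,0,0.57,0,0,-4,0,0.57,0,0,-2,0,0.57,0,0,0,0,0.57])

```text
clock: 11.05
eef_pos: [522.1, -90.1, 127.6]
eef_rot: [3.142, -0.0, -0.016]
wrist_force: [0.0, -0.1, 1.8]
finger_gap: 40.4
finger_force: 1.0
```

Request:
step_arm(series=[0,0,0,0,0.7,0,0,0,0,0.8,0,0,0,0,0.9,0,0,0,0,1,0,0,0,0,1,0,0,0,0,1], squeeze=12)

```text
clock: 11.8
eef_pos: [522.1, -90.1, 127.5]
eef_rot: [3.142, -0.0, -0.016]
wrist_force: [-1.1, -0.8, 4.5]
finger_gap: 8.3
finger_force: 13.4
```

Gripped: the gap is 8.3 mm, matching the 8.4 mm strip. Now I pull along the slot direction.

Request:
step_arm(series=[-1,0,3.2,0,1,-2,0,6.5,0,1,-2,0,6.5,0,1,-2,0,6.5,0,1,-2,0,6.5,0,1,-2,0,6.5,0,1,-2,0,6.5,0,1,-2,0,6.5,0,1,-2,0,6.5,0,1,-2,0,6.5,0,1,-2,0,6.5,0,1,-2,0,6.5,0,1,-2,0,6.5,0,1,-2,0,6.5,0,1,-2,0,6.5,0,1])

```text
clock: 13.68
eef_pos: [492.9, -90.1, 222.1]
eef_rot: [3.142, -0.0, -0.016]
wrist_force: [0.5, 0.3, -0.6]
finger_gap: 8.3
finger_force: 12.0
```

```bash
python3 - <<'E'
from h import *
np.set_printoptions(precision=1,suppress=True)
s=manip.read_state();print(s['eef_pos'],s['wrist_force'],s['finger_gap'],s['finger_force'])
T=np.load('top.npz'); p,c=T['p'],T['c']
# easel: back plane + ledge plane from start cloud (normal form), in world
bk=c[272:279,254:309].reshape(-1,3); bk=bk[(bk[:,2]>26)&(bk[:,2]<68)&(bk[:,1]<162)&(bk[:,1]>38)]
Q=np.linalg.lstsq(np.c_[bk[:,1],bk[:,2],np.ones(len(bk))],bk[:,0],rcond=None)[0]
print('back',[round(float(x),4) for x in Q])
for y in (100,): print('corner x at z16.5, y100:',Q@[y,16.5,1])
top=c[266:277,250:312].reshape(-1,3); top=top[(top[:,2]>55)&(top[:,2]<90)]
print('back y range',np.percentile(top[:,1],[.5,99.5]),'z max',np.percentile(top[:,2],95))
i,p,d=cam('side'); 
cv2.imwrite('pics/s7.png',cv2.resize(p[120:290,220:370],None,fx=3.5,fy=3.5,interpolation=cv2.INTER_CUBIC))
E
```

```text
[492.9 -90.1 222.1] [ 0.5  0.3 -0.6] 8.252111475911285 11.99893981218338
back [-0.0611, 0.2224, 453.0782]
corner x at z16.5, y100: 450.6390401930481
back y range [ 41. 160.] z max 78.81737548702245
```

View pics/s7.png

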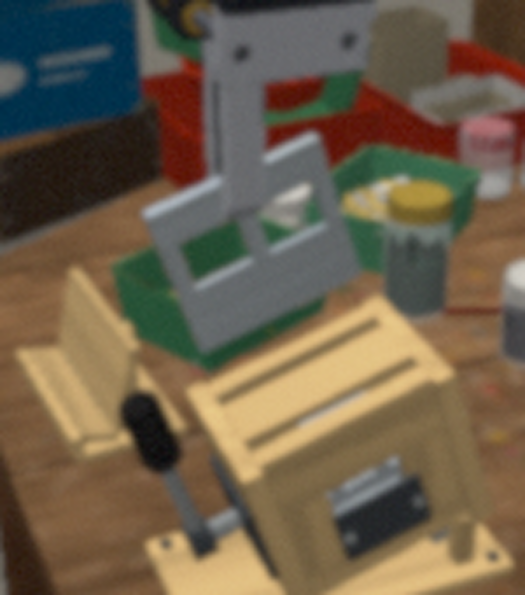

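The plate is out and held firmly, tilted as expected. Next I carry it to above the easel, turning 1.644 rad. Its low corner will then be on the -y side.

Request:
step_arm(series=[0,0,10,0,1,0,0,10,0,1,-4.6,16.4,0,0.1644,1,-4.6,16.4,0,0.1644,1,-4.6,16.4,0,0.1644,1,-4.6,16.4,0,0.1644,1,-4.6,16.4,0,0.1644,1,-4.6,16.4,0,0.1644,1,-4.6,16.4,0,0.1644,1,-4.6,16.4,0,0.1644,1,-4.6,16.4,0,0.1644,1,-4.6,16.4,0,0.1644,1,0,0,-18,0,1,0,0,-18,0,1,0,0,-18,0,1,0,0,-18,0,1,0,0,-18,0,1,0,0,-18,0,1,0,0,-18,0,1,0,0,0,0,1])

```text
clock: 16.23
eef_pos: [446.7, 73.9, 115.3]
eef_rot: [-3.14, 0.0, 1.628]
wrist_force: [0.2, 0.8, -1.3]
finger_gap: 8.1
finger_force: 12.0
```

```bash
python3 - <<'E'
from h import *
np.set_printoptions(precision=1,suppress=True)
i,p,d=cam('side'); c=cloud(i,d); s=manip.read_state();print(s['eef_pos'],s['eef_rot'],s['wrist_force'],s['finger_gap'],s['finger_force'])
cv2.imwrite('pics/s8.png',cv2.resize(p[140:290,180:340],None,fx=4,fy=4,interpolation=cv2.INTER_CUBIC))
q=c[(abs(c[...,0]-446)<14)&(c[...,1]>20)&(c[...,1]<150)&(c[...,2]<115)&(c[...,2]>20)]
print(len(q),q[np.argsort(q[:,2])[:6]])
E
```

```text
[447.2  74.  116.1] [-3.1  0.   1.6] [-0.5 -0.3 -0.8] 8.493821550886295 11.999553591012955
527 [[450.2  38.6  20. ]
 [448.   88.6  20.1]
 [444.  109.3  20.1]
 [433.9  37.3  20.1]
 [450.4  47.   20.1]
 [449.  146.9  20.1]]
```

View pics/s8.png

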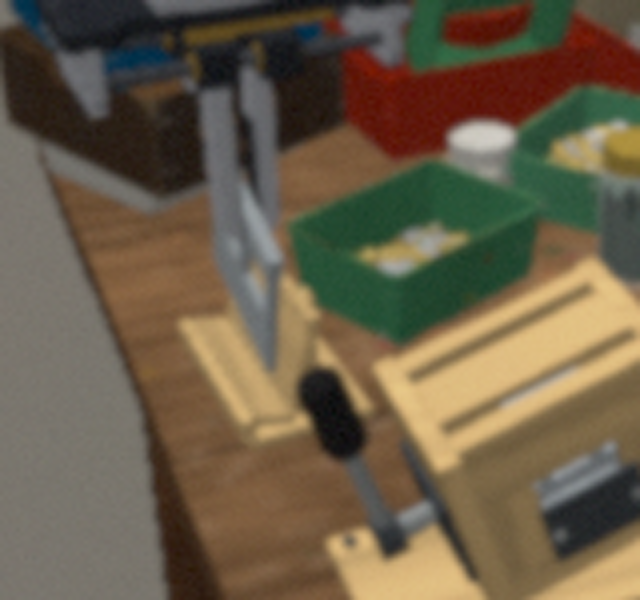

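The plate hangs over the ledge in front of the back, with its low corner towards -y at crop (270,365). From here I go by numbers: ease the grip and lower until I feel contact.

```bash
cat > lo.py <<'E'
from h import *
np.set_printoptions(precision=1,suppress=True)
i,p,d=cam('side'); c=cloud(i,d); s=manip.read_state(); e=s['eef_pos']
print(e,s['wrist_force'],s['finger_gap'],s['finger_force'])
hsv=cv2.cvtColor(p,cv2.COLOR_BGR2HSV)
m=(hsv[...,1]<60)&(abs(c[...,0]-e[0])<25)&(c[...,1]>10)&(c[...,1]<170)&(c[...,2]<e[2]+22)&(c[...,2]>14)
n,l,st,_=cv2.connectedComponentsWithStats(m.astype(np.uint8)); m=l==1+np.argmax(st[1:,4])
q=c[m]; print('plate',len(q))
for y in range(20,170,8):
    k=q[(q[:,1]>=y)&(q[:,1]<y+8)]
    if len(k)>2: print(y,len(k),'z',k[:,2].min(),k[:,2].max(),'x at low/high',k[k[:,2].argmin(),0],k[k[:,2].argmax(),0])
E
python3 lo.py
```

```text
[447.4  74.  116.5] [ 0.2 -0.4 -0.4] 8.132893255767367 11.99953705072403
plate 438
20 3 z 124.30960466593626 125.67861302498113 x at low/high 445.60696598696563 450.00443918557005
28 37 z 97.05897979072427 129.20732801634972 x at low/high 450.27092676627797 448.2446665309593
36 36 z 73.24925653801415 131.5608484191249 x at low/high 448.4517660054671 447.7095582808239
44 44 z 48.195840663658146 133.97496965418867 x at low/high 446.6550239297377 446.438475280107
52 34 z 46.68215688177918 137.7459273990604 x at low/high 449.2328153923489 444.5693563695894
60 78 z 45.30111547975321 138.14504330676277 x at low/high 446.7780707310037 459.9538911993011
68 42 z 48.963078391045315 138.36108350758974 x at low/high 445.8986324670011 453.93253171856406
76 40 z 50.68162343874121 136.36018011156682 x at low/high 445.50211389648206 431.10712128482237
84 22 z 58.264872467668056 106.26869206986686 x at low/high 445.30661327061466 445.33100343772696
92 19 z 56.6182068459878 95.1855817664437 x at low/high 444.97908525446934 445.28905386993415
100 19 z 59.9543192768524 98.49953658913182 x at low/high 444.2494937116095 447.65305925256746
108 21 z 62.82721951877744 100.62612030571637 x at low/high 443.45095539123014 443.0187584730786
116 16 z 30.012702558405636 97.18234207338304 x at low/high 453.13434712566453 443.1460570075623
124 13 z 31.63555386988361 99.10525054230862 x at low/high 452.787389878031 442.7523771272024
132 11 z 32.481678684113206 97.08372284620413 x at low/high 452.7222109144386 442.6670518042033
140 3 z 33.14039677822933 75.31070484482262 x at low/high 452.72788608879017 442.32929445084505
```

Request:
step_arm(series=[0,0,-5,0,1,0,0,-5,0,1,0,0,-3,0,1,0,0,-2,0,1,0,0,-2,0,1], squeeze=6)

```text
clock: 16.95
eef_pos: [447.1, 73.9, 98.6]
eef_rot: [3.142, -0.0, 1.628]
wrist_force: [-0.1, 0.1, -1.1]
finger_gap: 8.0
finger_force: 6.0
```

Request:
step_arm(series=[0,0,-2,0,1,0,0,-2,0,1,0,0,0,0,1])

```text
clock: 17.32
eef_pos: [447.0, 73.9, 94.5]
eef_rot: [-3.141, 0.0, 1.628]
wrist_force: [-0.8, -0.8, -1.4]
finger_gap: 8.6
finger_force: 6.0
```

Request:
step_arm(series=[0,0,-1,0,1,0,0,-1,0,1,0,0,0,0,1])

```text
clock: 17.7
eef_pos: [447.5, 74.1, 93.2]
eef_rot: [3.14, -0.0, 1.628]
wrist_force: [-1.4, 1.4, 6.0]
finger_gap: 8.6
finger_force: 6.0
```

Contact at eef z of about 93.5, as predicted. Now I swing the plate upright about its fixed low corner.

Request:
step_arm(series=[-0.2,2.7,-0.6,0,1,-0.2,2.7,-0.8,0,1,-0.2,2.7,-0.9,0,1,-0.2,2.7,-0.9,0,1,0,0,0,0,1])

```text
clock: 18.32
eef_pos: [446.2, 84.9, 89.4]
eef_rot: [3.142, -0.0, 1.628]
wrist_force: [0.4, 1.0, 3.6]
finger_gap: 8.6
finger_force: 6.0
```

```bash
python3 lo.py
```

```text
[446.3  84.9  89.4] [-0.3  1.6  4.3] 8.477966350291634 6.0001688450574875
plate 401
36 36 z 72.62380680293035 107.75348272759271 x at low/high 448.69132396848977 450.9911031554672
44 44 z 31.614508486455293 108.57209710169991 x at low/high 447.846917167029 449.8894002916172
52 41 z 23.439603134429206 110.50995235459919 x at low/high 446.3847444170693 450.72675188482026
60 28 z 24.594738687552933 111.16843055880065 x at low/high 446.1401614441605 449.6860073513036
68 46 z 26.721539254651077 111.42234019761014 x at low/high 445.5663282852735 446.03651113474905
76 62 z 25.300591440402286 111.2207362417164 x at low/high 445.0766402591627 443.3188991894378
84 37 z 28.43094442681695 111.16308650381859 x at low/high 444.3080110328282 430.4334449963876
92 18 z 29.38881163031823 100.3727753720512 x at low/high 444.13215966304585 430.99468506423966
100 12 z 30.095626056407355 66.4559330039279 x at low/high 444.04356473068754 444.24009924338105
108 23 z 34.007739807386145 69.80121295809698 x at low/high 442.86677815389476 444.4655558018652
116 18 z 34.500663788824454 70.92465195043644 x at low/high 442.85432186793906 446.462272588072
124 16 z 36.49029200963719 71.52058530418935 x at low/high 442.33414195083026 443.1768344219111
132 9 z 39.846433956920066 71.40897708380322 x at low/high 442.52478270775066 442.28000200492124
140 10 z 34.5877720499476 69.51864043206001 x at low/high 442.11755811378526 442.0239829307113
```

Pivoting works (slope is now 0.17). Finishing the arc.

Request:
step_arm(series=[-0.2,2.7,-1.1,0,1,-0.2,2.6,-1.2,0,1,-0.2,2.5,-1.2,0,1,-0.1,2.5,-1.3,0,1,-0.1,2.4,-1.3,0,1,0,1.6,-0.9,0,1,0,0,0,0,1])

```text
clock: 19.25
eef_pos: [445.5, 99.0, 82.5]
eef_rot: [3.142, 0.0, 1.628]
wrist_force: [-0.2, -0.7, 4.0]
finger_gap: 8.7
finger_force: 6.0
```

```bash
python3 lo.py
```

```text
[445.5  99.   82.5] [-0.4 -0.4  4.5] 8.26738685520352 5.999755337834358
plate 361
44 10 z 31.50552779438209 101.14840798267943 x at low/high 447.88492783997856 450.58908429216115
52 72 z 24.749332284365494 103.96578474660447 x at low/high 447.9994181296074 446.6769126642978
60 27 z 23.167207544332484 101.66183240430581 x at low/high 445.5140228983431 444.0173520766856
68 18 z 23.671928208780628 103.58370818509417 x at low/high 445.48462046911254 444.4335435498425
76 25 z 21.813081005722722 103.28128238920522 x at low/high 445.1324349523543 442.9174345303071
84 44 z 23.10182311137021 103.06763541027914 x at low/high 444.8351926841983 439.2956227124977
92 48 z 21.46155730031785 103.86847665766976 x at low/high 444.3899611048037 429.9622294831859
100 25 z 22.160209674538862 103.04844109307675 x at low/high 443.2751899736521 429.3608757806463
108 17 z 23.529860607973035 99.29563509737687 x at low/high 442.94422746341905 429.57495053202376
116 19 z 21.826085586624913 59.41537041953933 x at low/high 442.4824601763911 443.73945762732
124 14 z 23.774428390207333 58.10442947061006 x at low/high 441.9562995069141 445.41612066169876
132 20 z 22.128710408520078 62.13969446737747 x at low/high 441.4557323615187 443.24118958753985
140 17 z 23.728915919519295 65.29164048697828 x at low/high 441.0413543158884 440.16724588817146
148 3 z 34.74434746713348 57.73870403628416 x at low/high 441.0301751733645 441.6504841133311
```

The lower edge is level on the ledge, centred at y≈99, about 5 mm from the back and still gripped. Now I open slightly, let the plate lean, and follow it back.

Request:
step_arm(series=[0,0,0,0,0.9,0,0,0,0,0.87,0,0,0,0,0.83,0,0,0,0,0.83,2,0.1,0,0,0.83,2,0.1,0,0,0.83,2,0.1,0,0,0.83,2,0.1,0,0,0.83,2,0.1,0,0,0.83,2,0.1,0,0,0.83,2,0.1,0,0,0.83,2,0.1,0,0,0.83,2,0.1,0,0,0.83,2,0.1,0,0,0.83,0,0,0,0,0.83])

```text
clock: 21.18
eef_pos: [465.5, 100.0, 82.4]
eef_rot: [-3.142, -0.0, 1.628]
wrist_force: [-0.8, -0.4, 0.8]
finger_gap: 16.1
finger_force: 0.0
```

```bash
python3 lo.py
```

```text
[465.4 100.   82.4] [-0.3 -0.5  0.6] 15.902374381953726 0.0
plate 574
52 103 z 22.12845023198713 104.41481259126266 x at low/high 446.8305501090323 470.0660463077201
60 43 z 21.583242280211948 103.84543306085101 x at low/high 446.04948585074857 472.97784643905436
68 38 z 21.45731997751477 104.40943094335131 x at low/high 446.23391006137564 474.052827405042
76 45 z 21.558337887386017 104.39879897031966 x at low/high 445.2181179728376 467.25762257699205
84 65 z 22.6420832905755 104.23462954810503 x at low/high 443.99494872743327 472.0587887943993
92 85 z 21.169308190716265 104.2416048744347 x at low/high 443.4815817770981 474.79542843130537
100 49 z 20.0379883226218 104.41249622279844 x at low/high 444.99788138173477 446.49331608021475
108 25 z 20.6128066329253 103.65589381134953 x at low/high 442.7665696005402 470.84123844719517
116 28 z 23.98400413786277 104.16175472154822 x at low/high 443.9441810089122 469.87558903345484
124 28 z 20.233051843865553 102.88004818045516 x at low/high 443.0097342751782 469.7307702700948
132 27 z 21.985464820318214 70.20145411506331 x at low/high 441.502875613372 456.0669903053366
140 31 z 22.701056339852585 70.30821875830776 x at low/high 441.3798658321004 455.1279001552904
148 7 z 28.78829098601142 67.99801039515421 x at low/high 442.8908547996724 453.8405496635061
```

It leans on the back with no finger load. Open further, lift straight up, then check the pose.

Request:
step_arm(series=[0,0,0,0,0.75,0,0,0,0,0.65,0,0,0,0,0.6,0,0,5,0,0.6,0,0,10,0,0.6,0,0,15,0,0.6,0,0,20,0,0.6,0,0,30,0,0.6,0,0,40,0,0.6,0,0,40,0,0.6,0,0,0,0,0.6,0,0,0,0,0.6])

```text
clock: 22.72
eef_pos: [465.1, 100.0, 242.3]
eef_rot: [-3.141, -0.0, 1.628]
wrist_force: [0.3, 0.8, -0.4]
finger_gap: 37.4
finger_force: 0.0
```

```bash
python3 - <<'E'
from h import *
np.set_printoptions(precision=3,suppress=True)
print(manip.read_state()['eef_pos'])
i,p,d=cam('side'); c=cloud(i,d); hsv=cv2.cvtColor(p,cv2.COLOR_BGR2HSV)
m=(hsv[...,1]<60)&(abs(c[...,0]-455)<30)&(c[...,1]>10)&(c[...,1]<170)&(c[...,2]<115)&(c[...,2]>14)
n,l,st,_=cv2.connectedComponentsWithStats(m.astype(np.uint8)); q=c[l==1+np.argmax(st[1:,4])]
print(len(q),'range',np.percentile(q,[1,99],axis=0))
k=q[(q[:,2]<82)&(q[:,2]>24)]
for _ in range(4):
    A=np.c_[k[:,1:],np.ones(len(k))]; P=np.linalg.lstsq(A,k[:,0],rcond=None)[0]; r=k[:,0]-A@P; k=k[abs(r)<2.5]
print('front face',P,len(k),'lean',np.arctan(P[1]))
print('x at z18,y99.7:',P@[99.7,18,1],' expect ~',450.9-5)
Y=P@[0,0,1]
# other plate and lever check
i,p,d=cam('top'); c=cloud(i,d); hsv=cv2.cvtColor(p,cv2.COLOR_BGR2HSV)
T=np.load('top.npz'); a=T['c'][216:270,392:402,2]; b=c[216:270,392:402,2]; print('right slot dz',np.median(b-a),np.max(np.abs(cv2.blur((b-a).astype(np.float32),(3,3)))))
g=(hsv[...,2]<90)&(c[...,2]>100)&(c[...,2]<160); g[:278]=0;g[302:]=0;g[:,:375]=0;g[:,395:]=0
print('grip',np.median(c[g],0))
E
```

```text
[465.117 100.002 242.26 ]
639 range [[442.513  52.873  22.073]
 [474.098 149.029 106.062]]
front face [ -0.065   0.292 444.025] 341 lean 0.2842245083234195
x at z18,y99.7: 442.78301913216626  expect ~ 445.9
right slot dz -0.05814884919226415 205.29126
grip [ 435.54  -110.234  138.406]
```

```bash
python3 -c "
from cell import manip
print(manip.sign_off())"
```

```text
the job is handed in; nothing more can be done
None
```

I handed the job in at about 23 s of the 54 s allowed, with no verdict returned: the full-strip plate stands on the easel, strip up and centred to about 1 mm. It leans on the back about 0.065 rad off flat (limit 0.12), foot about 5.5 mm out (limit 10); the lever is back in the middle, the other plate is still down, and the arm kept well away from the jar, bottle and cup.

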